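Rock the tight plug out of a shoe last

TASK

The green shoe last on the stand still has its tight yellow plug pressed into the hole in its top. Rock the plug side to side while pulling it straight out, so that the last stays down on its stand and the plug is not bent far over, then set the plug down inside the orange bin without dropping it. Leave the spare last and the jar where they are.

Things in the scene. Friction and masses are not known exactly. Their poses are not given: they have to be found in the camera images.
- plug: Yellow plug, 62 mm tall, 40 g, its shank in the last's hole at the start. Origin: centre of its foot (lower end), 16 to 19 mm below the rim at the start; z along its axis to the head. From the foot up: square shank 16 x 16 mm (0 to 22 mm), round shoulder 30 mm across (22 to 26 mm), square grip block 24 x 24 mm (26 to 62 mm), its sides parallel to the plug's x and y.
- last_hole (a point): Centre of the hole's mouth on top of the green last, level with its steel collar's rim, 120 mm above the table while the last is down; z up, x along the last to its toe, y across; the plug starts aligned with it. The mouth is 24 mm (y) by 20 mm (x). The last reaches 78 mm from here to the heel (-x), 187 mm to the toe (+x), is up to 90 mm wide; nothing on it is higher than the rim.
- lips (a point): Point on the hole's axis 12 mm below the rim, about which the plug rocks. Two hidden sprung lips, 5 to 19 mm below the rim, grip the shank's +x and -x faces with 35 to 45 N against a straight pull. Leaned along y from 7 degrees one way to 7 degrees the other under a light pull, the plug comes out 1 to 2 mm: some 10 swings. It is free once its foot is less than 5 mm below the rim.
- last (a joint): How far the last has been lifted off its stand, in m: 0 when down; it slides straight up to 0.03. Its weight and a spring hold it down with about 18 N, rising 0.3 N per mm, and bring it back down when released.
- plug_bin_floor (a point): Centre of the inner floor of the orange open bin, 4 mm above the table; x and y along its sides. Inside 152 mm (x) by 142 mm (y); walls 4 mm thick, 31 mm above the floor. An old yellow plug is fixed in it, lying along y, 40 to 70 mm from the centre on the +x side; the rest of the floor is free. The bin is fixed to the table, left or right of the last.
- heel_bin: Grey open bin of the same size with black rubber heel tips, on the other side of the last; not the place for the plug. Origin: centre of its underside. Fixed to the table; the two bins may change places.
- spare_last: Second green shoe last, loose, 265 mm long, 90 mm wide, up to 97 mm tall, standing sole down on the table; origin on the table under its heel end, x to the toe. To be left alone.
- jar: Amber glass jar with a black cap, 76 mm in diameter, 85 mm tall; origin at the centre of its underside. To be left alone.
Things that resemble listed ones, but are neither listed nor needed, are in the scene too. What is shaped like the plug but purple or white is not meant.

How it is judged:
By the outcome, as a careful person would: the job done as asked, in the order asked, and still so for the second after the job is handed in, with the robot touching nothing.
It also fails if it takes over 51 s, if anything falls off the work surface, if the arm or the gripper's body presses on something with over 40 N, if the wrist force passes 120 N, or if a joint passes its speed limit or range.

ROBOT

A 7-joint arm with a two-finger parallel gripper is mounted at the origin on the work surface. World frame = base frame: x ahead of the robot, y to its left, z up, the work surface at z = 0. Lengths are in m, angles in rad, forces in N, time in s.
With the tool pointing down it reaches from about 0.4 to 0.85 m from the base axis. Payload 4.5 kg.
Tool frame: the origin (TCP) lies midway between the tips of the shut fingers; the grasp point (between the pads) lies 19 mm behind it; x points along the fingers, y is the direction in which the jaws open and shut, and the axes are right-handed (so a half turn about x gives the same grasp; the last joint's range is limited). The gripper opens to 88 mm and grips with 3 to 60 N. Pads are 18 mm wide; open, the fingers measure 123 mm over their backs; the gripper's body (75 mm by 187 mm) begins 45 mm behind the grasp point.
Start: joints at [-1.232, 0.689, -0.195, 1.565, 0.157, 0.902, -0.215], TCP at [0.188, 0.596, 0.199] pointing down, gripper open.
Joint ranges: [-3.01, 3.01], [-0.46, 2.08], [-1.47, 1.51], [0.13, 2.56], [-1, 4.14], [0.04, 2.09], [-2.66, 2.66]. Speed limits (rad/s): [2.57, 2.57, 3.14, 3.14, 3.14, 3.14, 3.14].

INTERFACE

Orientations are given as a unit quaternion [x, y, z, w].
In Python, from plant import r gives the robot as it stands.
- The arm moves only by the tool arm_command, never from a script. Its argument "plan" is a list of rows, each a list of 5 numbers: the finger opening in m, from 0 to 0.0881, then the shift along the tool's x, y, z in m, then the turn about the tool's x in rad. In form: [[grip, dx, dy, dz, roll], ...]. A call has 1 to 12 rows; each row shifts and turns the commanded pose from where the row before left it, along the tool's axes as they then stand; what a row does not reach is not made up. A row lasts 1/8 s, in which the tool goes at most 62.5 mm and 10.7 degrees, less where a joint would pass 70% of its speed; a pose out of reach is approached as far as the arm can. A call is refused whole if a number of a shift passes 0.0625 or a number of a turn 0.188, either way. A call with a gripper value outside its range is refused whole. The fingers move at their own pace and stop on an object; "force" is the grip in N (left out, the last holds). Time passes only in rows, so rows that do not move let the fingers close. It gives the time, the measured TCP pose, the force and the opening at its end, in the units of the state.
- r.get_state(): the state, without advancing time (a new reading comes with each control period).
- r.snapshot(name): name is "scene" or "top" or "wrist"; returns (picture, depth): 480x640x3 uint8, red, green, blue; 480x640 float32, m along the optical axis (not along the pixel's ray), 0 where there is no reading.
- r.calibration(name): a dict with "fx", "fy", "cx", "cy" (pixels), "eye" and "orientation" of the camera in the world; the wrist camera has in their place "mount" (4x4, takes a point from camera to tool coordinates, whose origin is the TCP and whose axes are the tool frame's). Camera axes: x right, y down, z forward; pixel columns grow to the right and rows downward; lengths in m; the calibration is good to about 2 mm. The wrist camera is an equidistant fisheye: a pixel r from the principal point sees the ray r / f radians off the axis. A picture is of the moment at which its call begins: read the wrist's pose just before it. calibration takes no time and is no camera call.
- r.finish_job(): hands the job in, once; it reports no verdict.
The state is a dict: "clock": time; "q": joint angles; "qd": joint speeds; "joint_torque": joint torques, N m; "tool_pos": TCP position; "eef_rot": TCP orientation; "contact_force": force on the tool from outside, world axes, zero at the start; "moment": the same for the moment, N m; "opening": opening from 0.0 (shut) to 1.0 (fully open).
Only numpy, scipy, OpenCV 4.12 (cv2) and the standard library are available. Lean on these libraries where they do the work, as an engineer would, in place of code of your own. Each camera call takes 0.05 s, during which the arm holds its last target.

## Working session

There is one attempt and no reset: what is moved stays moved. The work goes in short steps, Python scripts to look and compute and a tool call to move; the robot and the scene stay as the last step left them, time stands still between calls to the robot, and variables do not carry over. Pictures are saved under pics/ and viewed, and the job is handed in when it is done.

Besides the shell and the picture viewer there is one more tool, called after ">>>" as name(argument=value, ...), one argument or row to a line, values as JSON. arm_command: Moves the arm, as the interface text tells. Its arguments: {"type":"object","properties":{"plan":{"type":"array","items":{"type":"array","items":{"type":"number"}}},"force":{"type":"number"}},"required":["plan"]}

```bash
ls; mkdir -p pics
python3 - <<'E'
from plant import r
import cv2,numpy as np
print(r.get_state())
for n in("scene","top","wrist"):
    c=r.calibration(n);print(n,c)
for n in("scene","top"):
    p,d=r.snapshot(n);cv2.imwrite(f"pics/{n}0.png",p[:,:,::-1]);np.savez(f"{n}0.npz",p=p,d=d)
E
```

```text
pics
{'clock': 0.0, 'q': array([-1.23219069,  0.68997275, -0.19449794,  1.5663878 ,  0.15729702,
        0.90246207, -0.21507522]), 'qd': array([-0.00173086, -0.00093407, -0.00194322,  0.00057584,  0.00041799,
       -0.0014844 , -0.00025924]), 'joint_torque': array([ 1.86569967e-03, -5.27577889e+01, -1.26641683e+00, -1.53423214e+01,
       -5.25848230e-02,  6.42004670e-03,  1.70761646e-04]), 'tool_pos': array([0.18741154, 0.59548753, 0.19850503]), 'eef_rot': array([ 0.10666475,  0.69896562, -0.1079618 ,  0.69886618]), 'contact_force': array([0.46832083, 0.47460234, 0.28932447]), 'moment': array([ 0.01709359, -0.00759422,  0.01471057]), 'opening': 1.0024980037233693}
scene {'fx': 453.04079852995994, 'fy': 453.04079852995994, 'cx': 322.03397786960403, 'cy': 236.92914211446293, 'eye': array([0.93182581, 0.52033914, 0.55740346]), 'orientation': array([ 0.26115806,  0.84560936, -0.4466813 , -0.13121393])}
top {'fx': 522.3962476745606, 'fy': 522.3962476745606, 'cx': 318.8235512630732, 'cy': 230.76319105423954, 'eye': array([0.49039698, 0.01607114, 1.08204819]), 'orientation': array([ 0.70794362, -0.70488012,  0.03167315, -0.03092988])}
wrist {'fx': 371.64829954431775, 'fy': 371.64829954431775, 'cx': 315.0921975509223, 'cy': 244.7070750380975, 'mount': array([[ 7.07668242e-04, -2.83855308e-01,  9.58866864e-01,
        -1.86059248e-01],
       [ 9.99999109e-01,  1.28586148e-03, -3.57368702e-04,
        -1.47620643e-04],
       [-1.13152896e-03,  9.58866263e-01,  2.83855965e-01,
        -7.32042085e-02],
       [ 0.00000000e+00,  0.00000000e+00,  0.00000000e+00,
         1.00000000e+00]])}
```

View pics/scene0.png

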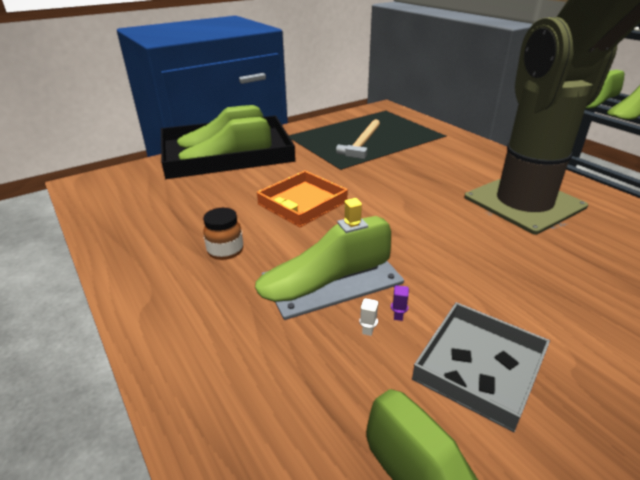

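View pics/top0.png

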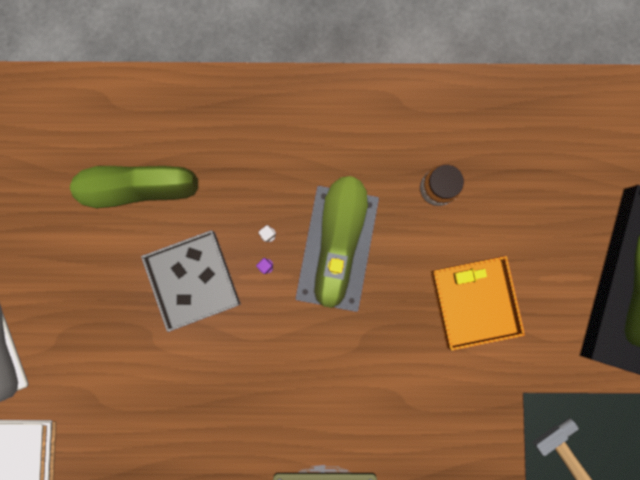

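The top view shows the plug at about (337,265), the last with its toe up in the image (+x), and the stand plate around it. The orange bin is at about (478,303) with its old plug at about (470,276). The grey bin is to the left, and the jar is at (443,185). Next I'll measure these.

```bash
cat > h.py <<'E'
import numpy as np,cv2
from scipy.spatial.transform import Rotation as R
def ray(c,u,v):
    d=np.array([(u-c['cx'])/c['fx'],(v-c['cy'])/c['fy'],1.]);return R.from_quat(c['orientation']).apply(d)
def onz(c,u,v,z):
    d=ray(c,u,v);return c['eye']+d*(z-c['eye'][2])/d[2]
def cloud(c,d,m):
    v,u=np.nonzero(m&(d>0));D=d[v,u]
    P=np.c_[(u-c['cx'])/c['fx']*D,(v-c['cy'])/c['fy']*D,D]
    return R.from_quat(c['orientation']).apply(P)+c['eye'],u,v
def project(c,P):
    p=R.from_quat(c['orientation']).inv().apply(np.asarray(P)-c['eye']);return p[...,0]/p[...,2]*c['fx']+c['cx'],p[...,1]/p[...,2]*c['fy']+c['cy']
E
python3 - <<'E'
from plant import r
from h import *
def rect(P):
    return cv2.minAreaRect(P[:,:2].astype(np.float32)*1000)
for n in("top","scene"):
    c=r.calibration(n);z=np.load(n+"0.npz");p,d=z['p'],z['d'];hsv=cv2.cvtColor(p,cv2.COLOR_RGB2HSV)
    H,S,V=[hsv[...,i].astype(int) for i in range(3)]
    y=(H>20)&(H<32)&(S>150)&(V>110)
    k,l,st,ce=cv2.connectedComponentsWithStats(y.astype(np.uint8))
    for i in range(1,k):
        if st[i,4]>30:
            P,u,v=cloud(c,d,l==i);print(n,"yel",st[i],ce[i],P.mean(0).round(4),np.percentile(P[:,2],[5,50,95]).round(3))
            t=P[:,2]>np.percentile(P[:,2],95)-.006
            print("  top",P[t].mean(0).round(4),t.sum(),rect(P[t]))
    o=(H>8)&(H<20)&(S>215)&(V>120)
    k,l,st,ce=cv2.connectedComponentsWithStats(o.astype(np.uint8))
    for i in range(1,k):
        if st[i,4]>300:
            P,u,v=cloud(c,d,l==i);print(n,"org",st[i],P.mean(0).round(3),rect(P),np.percentile(P[:,2],[5,50,95]).round(3))
    # grey collar and plate
    g=(S<60)&(V>60)
    k,l,st,ce=cv2.connectedComponentsWithStats(g.astype(np.uint8))
    for i in range(1,k):
        if 40<st[i,4]<20000:
            P,u,v=cloud(c,d,l==i)
            if len(P):print(n,"grey",st[i],P.mean(0).round(3),rect(P),np.percentile(P[:,2],[5,50,95]).round(3))
z=np.load("top0.npz")['p'];s=np.load("scene0.npz")['p']
a=cv2.resize(z[220:320,290:390],(400,400),interpolation=2)
b=cv2.resize(s[180:260,310:390],(400,400),interpolation=2)
cv2.imwrite("pics/crop0.png",np.hstack([a,b])[:,:,::-1])
E
```

```text
top yel [329 259  14  14 172] [335.62790698 265.51162791] [ 0.5109 -0.0145  0.1628] [0.16  0.163 0.166]
  top [ 0.5111 -0.0147  0.1637] 159 ((510.95330810546875, -14.251879692077637), (22.897197723388672, 22.79561996459961), 89.59583282470703)
top yel [454 269  33  16 364] [469.61813187 275.65934066] [ 0.4947 -0.2896  0.0242] [0.005 0.026 0.03 ]
  top [ 0.4945 -0.2854  0.027 ] 274 ((494.9281005859375, -290.3840637207031), (24.108421325683594, 62.453697204589844), 9.79157543182373)
top grey [431 166  31  31 741] [ 0.676 -0.23   0.085] ((676.2164916992188, -230.68923950195312), (58.70779037475586, 59.572532653808594), 43.19284439086914) [0.082 0.085 0.088]
top grey [421 182  19  23  62] [ 0.655 -0.204  0.034] ((656.5122680664062, -205.62570190429688), (56.32426452636719, 13.797533988952637), 41.118404388427734) [0.025 0.034 0.042]
top grey [ 296  186   33  118 1662] [0.545 0.029 0.015] ((559.5169677734375, 28.981868743896484), (47.852664947509766, 241.25259399414062), 85.66961669921875) [0.009 0.012 0.04 ]
top grey [ 335  196   44  115 1559] [ 0.527 -0.069  0.013] ((540.0345458984375, 
[... 3997 characters left out ...]
cene grey [359 298  19  37 513] [0.581 0.122 0.042] ((558.5216674804688, 93.59721374511719), (92.2611312866211, 27.812152862548828), 53.55284118652344) [0.005 0.046 0.063]
scene grey [ 415  303  134  116 6858] [0.475 0.271 0.01 ] ((483.473876953125, 271.99041748046875), (160.79742431640625, 149.3477020263672), 20.87907600402832) [0.003 0.004 0.035]
scene grey [415 380  67  35 158] [0.564 0.282 0.004] ((563.7645874023438, 281.4859313964844), (3.717458963394165, 99.12910461425781), 21.035110473632812) [0.001 0.003 0.007]
scene grey [483 414  32  17  73] [0.538 0.35  0.003] ((538.0035400390625, 349.2715759277344), (2.9125704765319824, 41.257381439208984), 20.803308486938477) [0.001 0.003 0.006]
```

View pics/crop0.png

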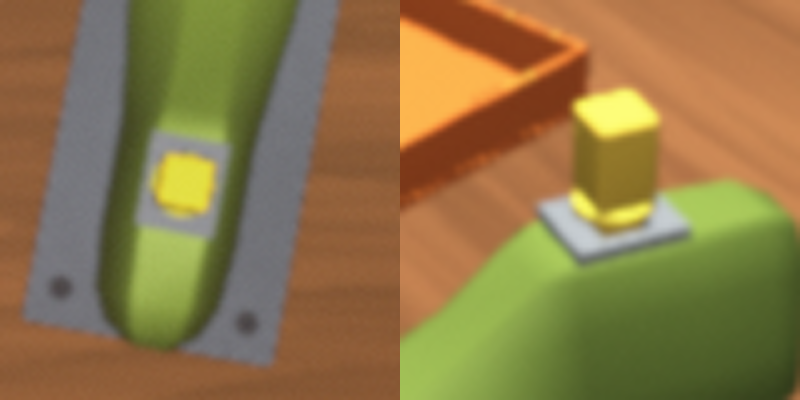

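Run:
```python
from plant import r
from h import *
n="top"
c=r.calibration(n);z=np.load(n+"0.npz");p,d=z['p'],z['d'];hsv=cv2.cvtColor(p,cv2.COLOR_RGB2HSV)
H,S,V=[hsv[...,i].astype(int) for i in range(3)]
print(hsv[320,480],hsv[345,480])
o=np.zeros(p.shape[:2],bool);o[250:355,428:530]=True
P,u,v=cloud(c,d,o)
w=P[:,2]>.029
w&=(P[:,2]<.045)
hh=H[v,u];ss=S[v,u]
Q=P[w&(hh<20)&(ss>190)];print("rim",len(Q),cv2.minAreaRect(Q[:,:2].astype(np.float32)*1000),Q.mean(0))
Q=P[(hh<32)&(ss>190)&(V[v,u]>70)&((P[:,2]>.008))];print("rim",len(Q),cv2.minAreaRect(Q[:,:2].astype(np.float32)*1000))
m=(H<19)&(S>200)&o
k,l,st,ce=cv2.connectedComponentsWithStats(m.astype(np.uint8));print(st)
# plate
o[:]=0;o[180:315,290:385]=True
P,u,v=cloud(c,d,o&(S<90));Q=P[(P[:,2]<.017)&(P[:,2]>.007)];print("plate",cv2.minAreaRect(Q[:,:2].astype(np.float32)*1000))
o[:]=0;o[245:290,315:360]=True
P,u,v=cloud(c,d,o&(S<90));Q=P[(P[:,2]<.125)&(P[:,2]>.113)];print("collar",cv2.minAreaRect(Q[:,:2].astype(np.float32)*1000))
s=r.get_state();M=R.from_quat(s['eef_rot']).as_matrix();print(M.round(3),s['tool_pos'])
```

```text
[ 18 201 232] [ 13 173 167]
rim 739 ((441.8598937988281, -302.95758056640625), (160.2265167236328, 151.79762268066406), 11.675812721252441) [ 0.43844894 -0.30566964  0.03413171]
rim 1691 ((441.83966064453125, -302.859619140625), (160.2265167236328, 151.9976348876953), 11.675812721252441)
[[     0      0    640    480 303172]
 [   433    257     91     92   3907]
 [   432    271      5      6     18]
 [   452    271      7     15     25]
 [   460    270      3      1      3]
 [   468    283      4      2      4]
 [   461    284      5      4      6]
 [   465    284      1      1      1]
 [   468    285      1      1      1]
 [   453    286      2      2      2]
 [   462    289      3      2      3]
 [   460    291      2      1      2]
 [   455    293      1      1      1]
 [   459    293      1      1      1]
 [   461    293      2      2      2]
 [   464    293      2      2      2]
 [   451    294      1      1      1]
 [   463    296      1      1      1]
 [   453    299      1      1      1]
 [   456    299      1      1      1]
 [   461    298      1      1      1]
 [   462    2
[... 713 characters left out ...]
 449    320      1      1      1]
 [   453    320      1      1      1]
 [   454    322      1      1      1]
 [   451    324      1      1      1]
 [   458    327      1      1      1]
 [   463    327      1      1      1]
 [   452    329      1      1      1]
 [   454    328      1      2      2]
 [   462    333      1      1      1]
 [   462    335      1      1      1]]
plate ((551.1904907226562, -21.826766967773438), (129.9697265625, 239.5499725341797), 79.35330200195312)
collar ((511.83148193359375, -15.104551315307617), (38.39381790161133, 45.658748626708984), 78.93119812011719)
[[-0.     0.3    0.954]
 [-0.002  0.954 -0.3  ]
 [-1.    -0.002  0.   ]] [0.18741791 0.59558765 0.19859271]
```

>>> arm_command(
  plan=[
    [0.088,-0.005,0,0,0.182],
    [0.088,-0.005,0,0,0.182],
    [0.088,-0.005,0,0,0.182],
    [0.088,-0.005,0,0,0.182],
    [0.088,-0.005,0,0,0.182],
    [0.088,-0.005,0,0,0.182],
    [0.088,-0.005,0,0,0.182],
    [0.088,-0.005,0,0,0.18],
    [0.088,0,0,0,0],
  ],
)

```text
clock: 1.23
tool_pos: [0.1874, 0.5962, 0.2392]
eef_rot: [0.544, 0.451, -0.544, 0.452]
contact_force: [-0.1, -0.4, 0.6]
opening: 1.001
```

>>> arm_command(
  plan=[
    [0.088,0,0.02,0.025,0],
    [0.088,0,0.036,0.045,0],
    [0.088,0,0.036,0.045,0],
    [0.088,0,0.036,0.045,0],
    [0.088,0,0.036,0.045,0],
    [0.088,0,0.036,0.045,0],
    [0.088,0,0.036,0.045,0],
    [0.088,0,0.036,0.045,0],
    [0.088,0,0.036,0.045,0],
    [0.088,0,0.036,0.045,0],
    [0.088,0,0.036,0.045,0],
    [0.088,0,0.036,0.045,0],
  ],
)

```text
clock: 2.72
tool_pos: [0.4996, 0.006, 0.2391]
eef_rot: [0.544, 0.452, -0.544, 0.452]
contact_force: [1.1, -0.2, 0.6]
opening: 0.999
```

Run:
```python
from plant import r
from h import *
s=r.get_state();p,d=r.snapshot("wrist");cv2.imwrite("pics/w1.png",p[:,:,::-1]);np.savez("w1.npz",p=p,d=d,t=s['tool_pos'],q=s['eef_rot'])
M=R.from_quat(s['eef_rot']).as_matrix();print(M.round(3),s['tool_pos'].round(4),s['q'].round(2))
t=np.array([.5113,-.0148,.2392]);print(M.T@(t-s['tool_pos']))
```

```text
[[-0.     0.983 -0.183]
 [ 0.    -0.183 -0.983]
 [-1.    -0.    -0.   ]] [0.4996 0.006  0.2391] [-0.24  0.48  0.2   1.9  -0.13  0.78 -0.15]
[-0.00012862  0.01535163  0.01833357]
```

View pics/w1.png

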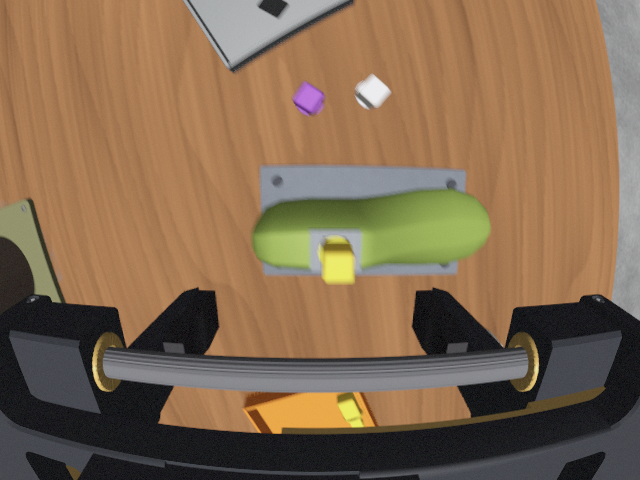

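The wrist view shows the plug head at about (338,270) between the open fingers and the last lined up with the image's horizontal axis. I'll cross-check the plug position from this view.

Run:
```python
from plant import r
from h import *
z=np.load("w1.npz");p=z['p'];c=r.calibration("wrist");T=c['mount']
M=R.from_quat(z['q']).as_matrix();t=z['t']
hsv=cv2.cvtColor(p,cv2.COLOR_RGB2HSV).astype(int)
m=(hsv[...,0]>20)&(hsv[...,0]<33)&(hsv[...,1]>150)&(hsv[...,2]>100);m[:230]=0;m[300:]=0;m[:,:300]=0;m[:,380:]=0
v,u=np.nonzero(m);print(u.min(),u.max(),v.min(),v.max())
print([int(hsv[y,338,2]) for y in range(235,290,3)])
def w(u,v,zz):
    a=np.array([u-c['cx'],v-c['cy']]);rr=np.linalg.norm(a);th=rr/c['fx']
    d=np.r_[a/rr*np.sin(th),np.cos(th)];d=M@(T[:3,:3]@d);o=M@T[:3,3]+t
    return o+d*(zz-o[2])/d[2]
br=m&(hsv[...,2]>225);v,u=np.nonzero(br);print(u.min(),u.max(),v.min(),v.max(),u.mean(),v.mean())
for vv in(v.min(),v.mean(),v.max()):print(w(u.mean(),vv,.1637).round(4))
cv2.imwrite("pics/wc.png",cv2.resize(p[220:300,290:390],(800,600),interpolation=0)[:,:,::-1])
```

```text
322 353 240 281
[188, 211, 198, 120, 119, 144, 203, 231, 236, 235, 236, 236, 236, 235, 235, 225, 196, 171, 172]
325 350 256 278 333.3333333333333 268.3333333333333
[ 0.5105 -0.0095  0.1637]
[ 0.5089 -0.0191  0.1637]
[ 0.5076 -0.0267  0.1637]
```

View pics/wc.png

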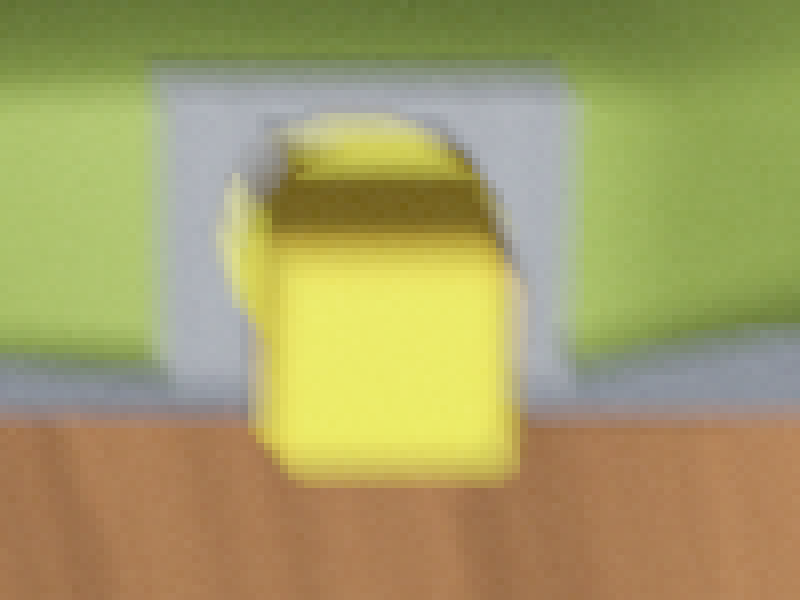

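Run:
```python
from plant import r
from h import *
z=np.load("w1.npz");p=z['p'];c=r.calibration("wrist");T=c['mount']
M=R.from_quat(z['q']).as_matrix();t=z['t']
def w(u,v,zz):
    a=np.array([u-c['cx'],v-c['cy']]);rr=np.linalg.norm(a);th=rr/c['fx']
    d=np.r_[a/rr*np.sin(th),np.cos(th)];d=M@(T[:3,:3]@d);o=M@T[:3,3]+t
    return o+d*(zz-o[2])/d[2]
def wd(u,v):
    a=np.array([u-c['cx'],v-c['cy']]);rr=np.linalg.norm(a);th=rr/c['fx']
    D=z['d'][int(v),int(u)];P=np.r_[a/rr*np.tan(th)*D,D];return M@(T[:3,:3]@P+T[:3,3])+t
print("eye",M@T[:3,3]+t)
print("head",w(339.1,268.3,.1637),wd(339,268))
for cr in((155,65),(570,65),(575,390),(165,390)):
    print("collar",w(290+cr[0]/8,220+cr[1]/7.5,.12).round(4),)
print(wd(315,240),wd(357,245))
tp=np.load("top0.npz");ct=r.calibration("top");print(onz(ct,335.6+.3,265.5+.3,.1637))
cs=r.calibration("scene")
# scene head-top corners from crop (x5): centre
for q in((572,98),(622,88),(660,118),(605,138)):print("sc",onz(cs,310+(q[0]-400)/5,180+q[1]/5,.1637).round(4))
```

```text
eye [0.51286352 0.07774771 0.42516438]
head [ 0.51311311 -0.01982632  0.1637    ] [ 0.51307657 -0.01902038  0.16519222]
collar [0.4942 0.0037 0.12  ]
collar [ 0.5376 -0.0043  0.12  ]
collar [ 0.5324 -0.0433  0.12  ]
collar [ 0.488 -0.035  0.12 ]
[ 0.49713431 -0.00673415  0.12099301] [ 0.53177714 -0.01780848  0.12042829]
[ 0.51036232 -0.01494471  0.1637    ]
sc [ 0.5194 -0.0298  0.1637]
sc [ 0.5009 -0.0254  0.1637]
sc [ 0.5029 -0.0014  0.1637]
sc [ 0.5264 -0.0016  0.1637]
```

>>> arm_command(
  plan=[
    [0.088,0.0,0.016,0.02,0],
    [0.07,0.03,0,0,0],
    [0.06,0.04,0,0,0],
    [0.05,0.02,0,0,0],
    [0.05,0,0,0,0],
  ],
)

```text
clock: 3.4
tool_pos: [0.5095, -0.0147, 0.1479]
eef_rot: [-0.543, -0.453, 0.545, -0.451]
contact_force: [-0.4, 0.1, 0.2]
opening: 0.578
```

Run:
```python
from plant import r
from h import *
s=r.get_state();p,d=r.snapshot("wrist");cv2.imwrite("pics/w2.png",p[:,:,::-1]);np.savez("w2.npz",p=p,d=d,t=s['tool_pos'],q=s['eef_rot'])
p,d=r.snapshot("scene");cv2.imwrite("pics/s2.png",cv2.resize(p[130:290,220:460],(780,520),interpolation=2)[:,:,::-1])
print(s['tool_pos'].round(4),s['contact_force'].round(2))
```

```text
[ 0.5095 -0.0147  0.1479] [-0.38  0.09  0.23]
```

View pics/w2.png

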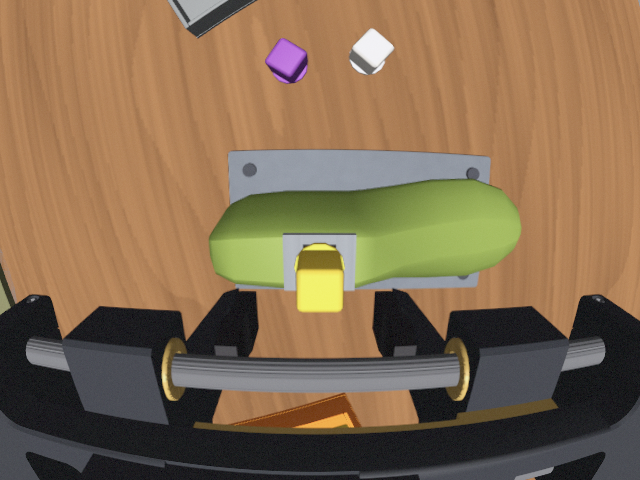

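View pics/s2.png

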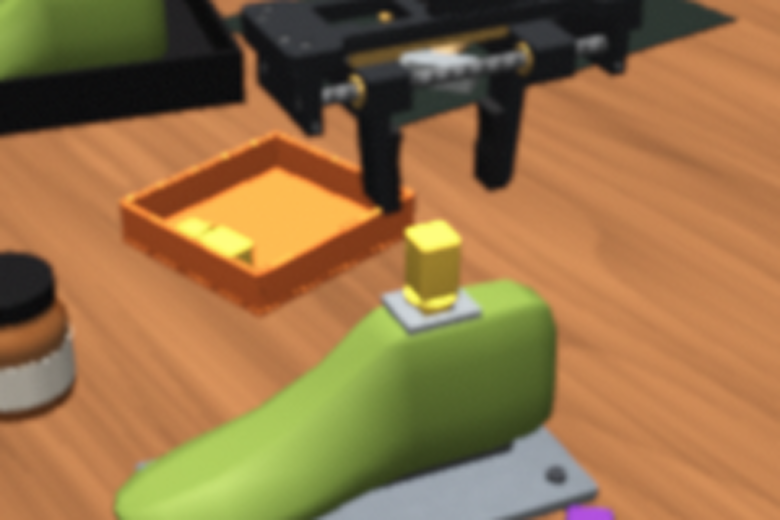

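Run:
```python
from plant import r
from h import *
cs=r.calibration("scene")
print(project(cs,np.array([[.5095,-.0147,.148],[.5095,-.0147,.188],[.5095,-.06,.148],[.511,-.015,.1637]])))
z=np.load("w2.npz");c=r.calibration("wrist");T=c['mount'];M=R.from_quat(z['q']).as_matrix()
for P in ([0,.025,0],[0,-.025,0],[-.019,.025,0],[-.019,-.025,0]):
    pc=np.linalg.inv(T)@np.r_[P,1];pc=pc[:3];th=np.arctan2(np.hypot(pc[0],pc[1]),pc[2]);a=pc[:2]/np.hypot(pc[0],pc[1])*th*c['fx'];print(P,a+[c['cx'],c['cy']])
def w(u,v,zz):
    a=np.array([u-c['cx'],v-c['cy']]);rr=np.linalg.norm(a);th=rr/c['fx']
    d=np.r_[a/rr*np.sin(th),np.cos(th)];d=M@(T[:3,:3]@d);o=M@T[:3,3]+z['t']
    return o+d*(zz-o[2])/d[2]
print(w(320,293,.1637),z['t'])
d=z['d'];print(d[320,240],d[300,400],d[293,320])
p,dd=r.snapshot("scene");np.savez("s2.npz",p=p,d=dd)
from h import cloud
m=np.zeros(dd.shape,bool);m[140:200,325:385]=1;m&=p.max(2)<70
P,u,v=cloud(cs,dd,m);P=P[P[:,2]<.3];
if len(P):print(len(P),np.percentile(P,[2,50,98],axis=0).round(3)); L=P[P[:,2]<P[:,2].min()+.01];print(L.mean(0))
```

```text
(array([353.97011793, 354.64258426, 338.82241283, 353.43170853]), array([209.32557084, 189.09626771, 198.78281124, 201.70475331]))
[0, 0.025, 0] [361.33825092 276.40033061]
[0, -0.025, 0] [268.73378741 276.306157  ]
[-0.019, 0.025, 0] [365.80994056 290.43387185]
[-0.019, -0.025, 0] [264.25982716 290.33242682]
[ 0.51154856 -0.01778847  0.1637    ] [ 0.50953725 -0.0146996   0.14790894]
0.13163924 0.14508513 0.18466048
1471 [[ 0.146 -0.443  0.001]
 [ 0.51  -0.005  0.234]
 [ 0.572  0.018  0.292]]
[ 0.18456206 -0.42540021  0.00268338]
```

Run:
```python
from plant import r
from h import *
cs=r.calibration("scene");z=np.load("s2.npz");p,dd=z['p'],z['d']
m=np.zeros(dd.shape,bool);m[140:200,325:385]=1;m&=p.max(2)<90
P,u,v=cloud(cs,dd,m)
for a,b in((325,347),(362,382)):
    for row in range(160,196,4):
        k=(u>=a)&(u<b)&(v==row)&(P[:,1]>-.1)
        if k.any():print(a,row,P[k].mean(0).round(3),u[k].min(),u[k].max())
zw=np.load("w2.npz");c=r.calibration("wrist");T=c['mount'];D=zw['d'];pw=zw['p']
for (uu,vv) in((240,295),(245,320),(250,300),(235,350),(400,300),(385,297),(390,330),(405,350)):
    a=np.array([uu-c['cx'],vv-c['cy']]);rr=np.hypot(*a);th=rr/c['fx'];d0=D[vv,uu];print(uu,vv,(T[:3,:3]@np.r_[a/rr*np.tan(th)*d0,d0]+T[:3,3]).round(4),pw[vv,uu])
```

```text
325 160 [0.565 0.006 0.264] 325 346
325 164 [0.564 0.001 0.256] 328 340
325 168 [ 0.548 -0.016  0.237] 330 342
325 172 [ 0.548 -0.016  0.231] 330 342
325 176 [ 0.548 -0.015  0.224] 331 341
325 180 [ 0.548 -0.016  0.216] 331 341
325 184 [ 0.547 -0.016  0.208] 331 342
325 188 [ 0.546 -0.015  0.201] 332 342
325 192 [ 0.545 -0.012  0.195] 335 342
362 160 [ 0.478 -0.007  0.236] 367 380
362 164 [ 0.482 -0.002  0.232] 367 379
362 168 [ 0.481 -0.004  0.224] 367 378
362 172 [ 0.482 -0.004  0.216] 366 378
362 176 [ 0.482 -0.004  0.209] 366 377
362 180 [ 0.482 -0.004  0.202] 366 377
362 184 [ 0.483 -0.004  0.194] 366 376
240 295 [-0.0442 -0.0318 -0.0087] [27 27 30]
245 320 [-0.0625 -0.0266 -0.0066] [33 33 34]
250 300 [-0.0493 -0.0266 -0.0088] [ 4  7 12]
235 350 [-0.0857 -0.0258 -0.0078] [82 82 86]
400 300 [-0.0533  0.034  -0.0106] [21 18 25]
385 297 [-0.0467  0.0291 -0.009 ] [22 20 26]
390 330 [-0.0719  0.0267 -0.0075] [13 19 20]
405 350 [-0.0852  0.0293 -0.0073] [85 83 86]
```

Run:
```python
from plant import r
from h import *
c=r.calibration("wrist");T=c['mount']
for f in("w1","w2"):
    zw=np.load(f+".npz");D=zw['d'];pw=zw['p']
    v,u=np.mgrid[0:480,0:640];dx,dy=u-c['cx'],v-c['cy'];rr=np.hypot(dx,dy)+1e-9;th=rr/c['fx'];k=np.tan(th)/rr*D
    P=np.stack([dx*k,dy*k,D],-1)@T[:3,:3].T+T[:3,3]
    m=(pw.max(2)<60)&(D>0)&(D<.17)&(v>270)&(v<360)&(u>160)&(u<460)
    for side in(-1,1):
        q=P[m&(np.sign(P[...,1])==side)]
        q=q[q[:,0]>np.percentile(q[:,0],99)-.008]
        print(f,side,len(q),q.mean(0).round(4),q.max(0).round(4),q.min(0).round(4))
```

```text
w1 -1 439 [-0.0454 -0.0472 -0.0051] [-0.04   -0.0434  0.0089] [-0.0495 -0.0572 -0.0109]
w1 1 441 [-0.0452  0.0473 -0.0051] [-0.0397  0.0571  0.0091] [-0.0493  0.0436 -0.0108]
w2 -1 428 [-0.0465 -0.0298 -0.0067] [-0.0399 -0.025   0.0088] [-0.0509 -0.0387 -0.011 ]
w2 1 388 [-0.0461  0.0297 -0.0068] [-0.0403  0.039   0.0081] [-0.0503  0.0251 -0.0109]
```

The cameras and the stated tool frame disagree. Both the scene and wrist depth put the real fingertips about 40 mm behind the reported TCP, at a real z of about 0.188 against 0.148 reported. I'll lower to a height that is safe either way and check.

>>> arm_command(
  plan=[
    [0.05,0.01,0.002,0.002,0],
    [0.05,0.01,0,0,0],
    [0.05,0,0,0,0],
  ],
)

```text
clock: 3.92
tool_pos: [0.5119, -0.0173, 0.1285]
eef_rot: [-0.544, -0.451, 0.545, -0.45]
contact_force: [-0.0, 0.9, -0.9]
opening: 0.57
```

Run:
```python
from plant import r
from h import *
s=r.get_state();p,d=r.snapshot("wrist");np.savez("w3.npz",p=p,d=d,t=s['tool_pos'],q=s['eef_rot'])
a=cv2.resize(p[210:370,200:430],(400,280),interpolation=2)
p,d=r.snapshot("scene");b=cv2.resize(p[140:240,310:400],(400,444),interpolation=2)
o=np.zeros((444,800,3),np.uint8);o[:280,:400]=a;o[:,400:]=b;cv2.imwrite("pics/c3.png",o[:,:,::-1])
print(s['tool_pos'].round(4),s['contact_force'].round(2))
```

```text
[ 0.5119 -0.0173  0.1285] [-0.    0.9  -0.86]
```

View pics/c3.png

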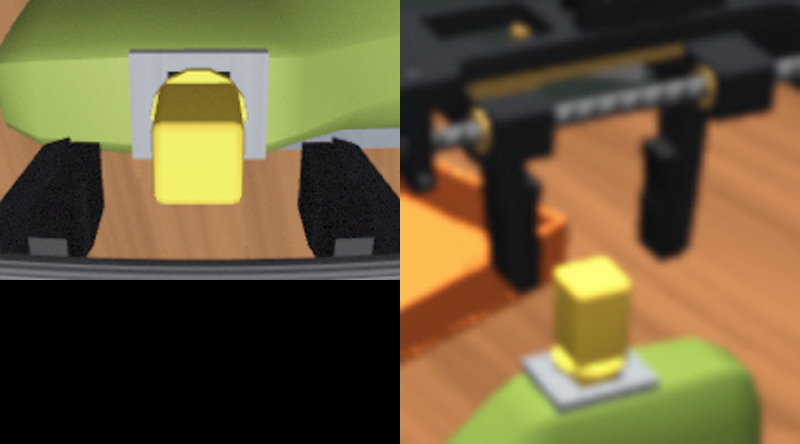

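The fingers straddle the plug with their tips about level with the head, so the 40 mm offset is confirmed. I'll lower to a reading of about 0.092 and close gently.

>>> arm_command(
  plan=[
    [0.05,0.012,0,0,0],
    [0.05,0.012,0,0,0],
    [0.05,0.012,0,0,0],
    [0.05,0,0,0,0],
  ],
)

```text
clock: 4.53
tool_pos: [0.5117, -0.0173, 0.0921]
eef_rot: [-0.544, -0.451, 0.545, -0.45]
contact_force: [-0.7, 0.0, 0.4]
opening: 0.567
```

```bash
cat > look.py <<'E'
import sys
from plant import r
from h import *
n=sys.argv[1]
s=r.get_state();p,d=r.snapshot("wrist");np.savez(f"w{n}.npz",p=p,d=d,t=s['tool_pos'],q=s['eef_rot'])
a=cv2.resize(p[190:350,200:430],(400,280),interpolation=2)
p,d=r.snapshot("scene");np.savez(f"s{n}.npz",p=p,d=d);b=cv2.resize(p[140:240,310:400],(400,444),interpolation=2)
o=np.zeros((444,800,3),np.uint8);o[:280,:400]=a;o[:,400:]=b;cv2.imwrite(f"pics/c{n}.png",o[:,:,::-1])
print(s['clock'],s['tool_pos'].round(4),s['contact_force'].round(2),s['moment'].round(2),s['opening'])
E
python3 look.py 4
```

```text
4.525 [ 0.5117 -0.0173  0.0921] [-0.71  0.02  0.44] [-0.07  0.1  -0.  ] 0.5668568655352533
```

View pics/c4.png

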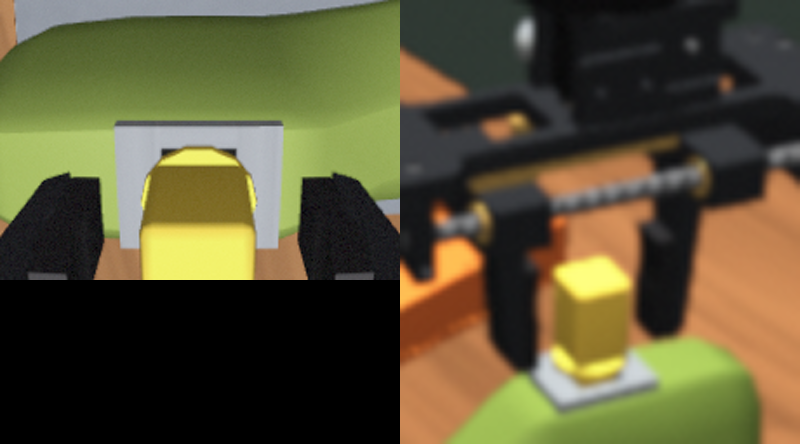

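```bash
cat > plug.py <<'E'
import sys
from plant import r
from h import *
c=r.calibration("wrist");T=c['mount']
def run(n):
    zw=np.load(f"w{n}.npz");D=zw['d'];pw=zw['p'];hsv=cv2.cvtColor(pw,cv2.COLOR_RGB2HSV).astype(int)
    v,u=np.mgrid[0:480,0:640];dx,dy=u-c['cx'],v-c['cy'];rr=np.hypot(dx,dy)+1e-9;th=rr/c['fx'];k=np.tan(th)/rr*D
    P=np.stack([dx*k,dy*k,D],-1)@T[:3,:3].T+T[:3,3]
    m=(hsv[...,0]>20)&(hsv[...,0]<33)&(hsv[...,1]>140)&(hsv[...,2]>70)&(D>0)&(abs(P[...,1])<.02)&(P[...,0]<0)&(abs(P[...,2])<.03)
    q=P[m];top=q[q[:,0]<np.percentile(q[:,0],5)+.004]
    print("plug top tool frame",np.percentile(top,[3,50,97],axis=0).round(4).tolist(),len(top))
    side=P[m&(hsv[...,2]<190)&(P[...,0]>-.07)]
    if len(side)>20:
        side=side[(side[:,2]<np.percentile(side[:,2],60)+.01)]
        A=np.polyfit(side[:,0],side[:,2],1);print("front face tilt deg",np.degrees(np.arctan(A[0])).round(1),len(side))
    g=(hsv[...,1]<60)&(hsv[...,2]>120)&(D>0)&(abs(P[...,1])<.03)&(abs(P[...,2])<.04)&(P[...,0]>-.06)&(P[...,0]<.06)
    M=R.from_quat(zw['q']).as_matrix();W=P[g]@M.T+zw['t']
    if len(W):print("collar z",np.median(W[:,2]).round(4),"n",len(W))
run(sys.argv[1])
E
python3 plug.py 4; python3 plug.py 2
```

```text
plug top tool frame [[-0.1171, -0.0116, -0.0174], [-0.0722, -0.0007, -0.0055], [-0.0699, 0.0105, 0.003]] 2492
front face tilt deg -0.4 2072
collar z 0.1207 n 3114
plug top tool frame [[-0.131, -0.0091, -0.0177], [-0.0164, 0.0019, 0.0023], [-0.0144, 0.0134, 0.0118]] 1264
front face tilt deg -0.7 472
collar z 0.1207 n 1879
```

>>> arm_command(
  plan=[
    [0.03,0,0,0,0],
    [0.02,0,0,0,0],
    [0.015,0,0,0,0],
    [0.015,0,0,0,0],
    [0.015,0,0,0,0],
    [0.015,0,0,0,0],
  ],
  force=20,
)

```text
clock: 5.38
tool_pos: [0.5121, -0.0172, 0.0935]
eef_rot: [-0.545, -0.451, 0.545, -0.451]
contact_force: [-2.8, 0.5, 5.7]
opening: 0.269
```

```bash
python3 look.py 5; python3 plug.py 5
```

```text
5.375 [ 0.5121 -0.0172  0.0935] [-2.79  0.53  5.7 ] [0.08 0.69 0.02] 0.26920398015341857
plug top tool frame [[-0.117, -0.0114, -0.018], [-0.0707, 0.0002, -0.0053], [-0.0682, 0.0114, 0.004]] 2381
front face tilt deg -1.1 2178
collar z 0.1207 n 2030
```

View pics/c5.png

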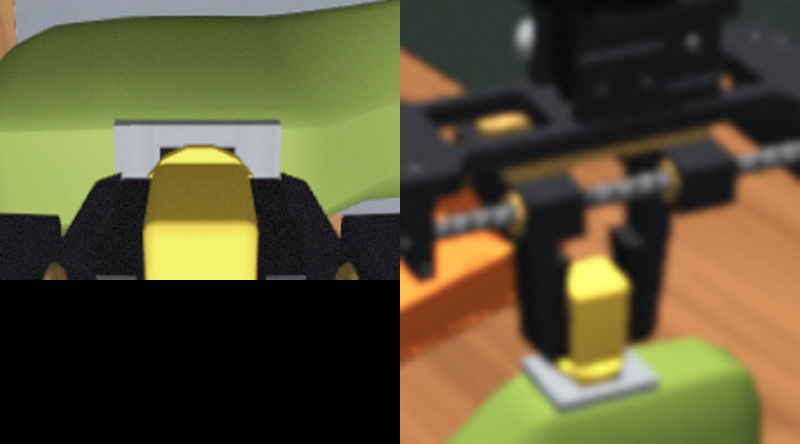

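>>> arm_command(
  plan=[
    [0.015,-0.002,0,0,0],
    [0.015,-0.001,0,0.002,0],
    [0.015,0,0,0.002,0],
    [0.015,0,0,0.001,0],
    [0.015,0,0,0,0],
  ],
  force=25,
)

```text
clock: 6.1
tool_pos: [0.5114, -0.0173, 0.0948]
eef_rot: [0.544, 0.454, -0.543, 0.45]
contact_force: [0.4, 10.1, -19.8]
opening: 0.272
```

```bash
python3 look.py 6; python3 plug.py 6
```

```text
6.1 [ 0.5114 -0.0173  0.0948] [  0.42  10.1  -19.79] [ 2.13 -0.35 -0.11] 0.27237215161917117
plug top tool frame [[-0.129, -0.0115, -0.0181], [-0.0707, -0.0, -0.0053], [-0.0682, 0.0114, 0.0039]] 2557
front face tilt deg -1.4 2162
collar z 0.1217 n 2074
```

View pics/c6.png

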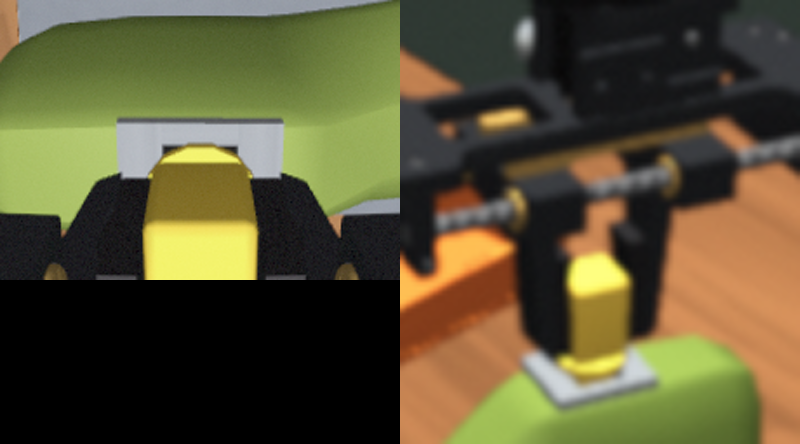

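>>> arm_command(
  plan=[
    [0.015,0.0015,0,0,0],
    [0.015,0,0,0.002,0],
    [0.015,0,0,0.002,0],
    [0.015,0,0,0,0],
  ],
  force=15,
)

```text
clock: 6.7
tool_pos: [0.5111, -0.0212, 0.0944]
eef_rot: [0.545, 0.454, -0.543, 0.45]
contact_force: [-0.1, 10.9, -9.1]
opening: 0.269
```

```bash
python3 look.py 7; python3 plug.py 7
```

```text
6.7 [ 0.5111 -0.0212  0.0944] [-0.09 10.87 -9.1 ] [2.24 0.03 0.03] 0.269451094174098
plug top tool frame [[-0.1299, -0.0113, -0.018], [-0.0705, -0.0, -0.0054], [-0.0682, 0.0113, 0.0044]] 2879
front face tilt deg -5.2 2505
collar z 0.1207 n 2428
```

View pics/c7.png

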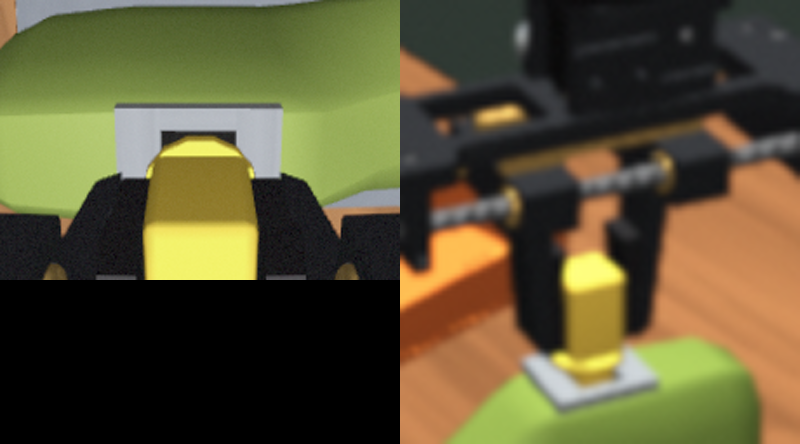

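Leaning works: the tilt is about 5° and the last is down. It takes about 11 N sideways, with the arm giving roughly 2 N/mm. Now the swings.

>>> arm_command(
  plan=[
    [0.015,0,0,-0.005,0],
    [0.015,0,0,-0.005,0],
    [0.015,-0.0005,0,-0.005,0],
    [0.015,0,0,-0.004,0],
    [0.015,0,0,0,0],
  ],
  force=15,
)

```text
clock: 7.42
tool_pos: [0.5128, -0.0127, 0.0953]
eef_rot: [-0.544, -0.449, 0.548, -0.451]
contact_force: [-3.6, -8.1, -4.2]
opening: 0.27
```

```bash
python3 look.py 8; python3 plug.py 8
```

```text
7.425 [ 0.5128 -0.0127  0.0953] [-3.64 -8.09 -4.17] [-1.9   0.86 -0.04] 0.27036077713878454
plug top tool frame [[-0.1239, -0.0117, -0.0262], [-0.0689, -0.0, -0.0087], [-0.0669, 0.0118, 0.0049]] 1285
front face tilt deg 2.5 1769
collar z 0.1207 n 1484
```

View pics/c8.png

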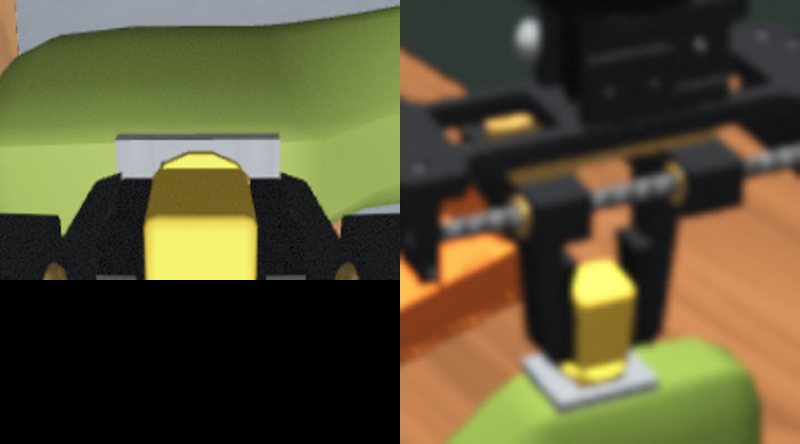

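>>> arm_command(
  plan=[
    [0.015,0,0,0.005,0],
    [0.015,0,0,0.006,0],
    [0.015,-0.0006,0,0.005,0],
    [0.015,-0.0004,0,0.005,0],
    [0.015,0,0,0,0],
  ],
  force=15,
)

```text
clock: 8.15
tool_pos: [0.511, -0.0238, 0.0963]
eef_rot: [0.545, 0.453, -0.543, 0.451]
contact_force: [-1.5, 8.9, -6.0]
opening: 0.271
```

```bash
python3 look.py 9; python3 plug.py 9
```

```text
8.15 [ 0.511  -0.0238  0.0963] [-1.47  8.89 -5.98] [ 1.84  0.42 -0.03] 0.2711292445037859
plug top tool frame [[-0.1287, -0.0112, -0.0181], [-0.0693, -0.0, -0.0053], [-0.0671, 0.0113, 0.0054]] 3001
front face tilt deg -6.8 2595
collar z 0.1208 n 2672
```

View pics/c9.png

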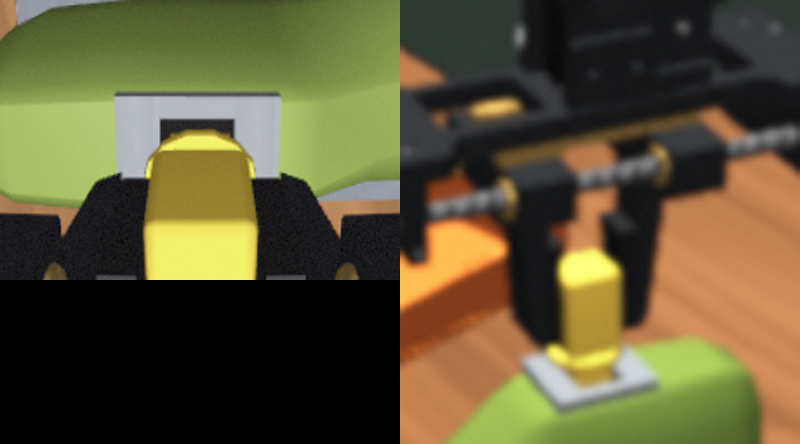

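The head slipped about 1 mm in the pads, so I'm raising the grip force.

>>> arm_command(
  plan=[
    [0.015,0,0,-0.005,0],
    [0.015,0,0,-0.006,0],
    [0.015,-0.0003,0,-0.006,0],
    [0.015,-0.0004,0,-0.006,0],
    [0.015,0,0,0,0],
  ],
  force=28,
)

```text
clock: 8.88
tool_pos: [0.513, -0.0122, 0.0971]
eef_rot: [-0.544, -0.448, 0.548, -0.451]
contact_force: [-5.6, -11.3, -2.5]
opening: 0.27
```

```bash
python3 look.py 10; python3 plug.py 10
```

```text
8.875 [ 0.513  -0.0122  0.0971] [ -5.64 -11.25  -2.52] [-2.73  1.14  0.01] 0.2699865960032924
plug top tool frame [[-0.1197, -0.0117, -0.0261], [-0.0681, -0.0004, -0.0075], [-0.0659, 0.0118, 0.0054]] 1440
front face tilt deg 1.7 1784
collar z 0.1207 n 1376
```

>>> arm_command(
  plan=[
    [0.015,-0.0003,0,0.006,0],
    [0.015,-0.0003,0,0.006,0],
    [0.015,-0.0003,0,0.006,0],
    [0.015,-0.0003,0,0.006,0],
    [0.015,0,0,0,0],
  ],
  force=28,
)

```text
clock: 9.6
tool_pos: [0.5113, -0.0226, 0.0981]
eef_rot: [0.545, 0.454, -0.542, 0.451]
contact_force: [-0.7, 12.0, -6.4]
opening: 0.273
```

```bash
python3 look.py 11; python3 plug.py 11
```

```text
9.6 [ 0.5113 -0.0226  0.0981] [-0.65 12.   -6.45] [ 2.66  0.32 -0.01] 0.27302351618948445
plug top tool frame [[-0.1169, -0.0111, -0.0176], [-0.0685, -0.0, -0.0049], [-0.0662, 0.0112, 0.0059]] 3029
front face tilt deg -5.7 2503
collar z 0.1207 n 2622
```

>>> arm_command(
  plan=[
    [0.015,-0.0003,0,-0.007,0],
    [0.015,-0.0004,0,-0.007,0],
    [0.015,-0.0004,0,-0.007,0],
    [0.015,-0.0004,0,-0.005,0],
    [0.015,0,0,0,0],
  ],
  force=28,
)

```text
clock: 10.32
tool_pos: [0.5134, -0.0099, 0.0994]
eef_rot: [-0.543, -0.448, 0.548, -0.451]
contact_force: [-4.3, -11.1, -6.9]
opening: 0.271
```

```bash
python3 look.py 12; python3 plug.py 12
```

```text
10.325 [ 0.5134 -0.0099  0.0994] [ -4.33 -11.13  -6.88] [-2.62  1.08  0.04] 0.27085802633777434
plug top tool frame [[-0.1294, -0.0119, -0.0261], [-0.0667, -0.0007, -0.0089], [-0.0648, 0.0116, 0.006]] 1187
front face tilt deg 3.5 1628
collar z 0.1207 n 1191
```

>>> arm_command(
  plan=[
    [0.015,-0.0003,0,0.007,0],
    [0.015,-0.0004,0,0.007,0],
    [0.015,-0.0004,0,0.007,0],
    [0.015,-0.0004,0,0.006,0],
    [0.015,0,0,0,0],
  ],
  force=28,
)

```text
clock: 11.05
tool_pos: [0.5111, -0.0241, 0.1011]
eef_rot: [0.545, 0.454, -0.542, 0.451]
contact_force: [-1.5, 11.7, -8.3]
opening: 0.272
```

```bash
python3 look.py 13; python3 plug.py 13
```

```text
11.05 [ 0.5111 -0.0241  0.1011] [-1.46 11.67 -8.3 ] [ 2.47  0.36 -0.03] 0.27161673345317633
plug top tool frame [[-0.1167, -0.0111, -0.0177], [-0.0673, -0.0, -0.0047], [-0.0651, 0.0111, 0.0068]] 3106
front face tilt deg -6.1 2572
collar z 0.1207 n 2741
```

View pics/c13.png

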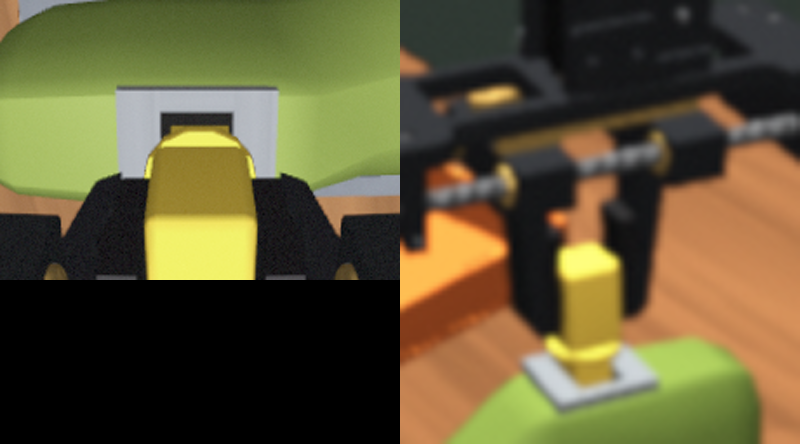

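>>> arm_command(
  plan=[
    [0.015,-0.0003,0,-0.007,0],
    [0.015,-0.0004,0,-0.007,0],
    [0.015,-0.0004,0,-0.007,0],
    [0.015,-0.0004,0,-0.006,0],
    [0.015,0,0,0,0],
  ],
  force=36,
)

```text
clock: 11.78
tool_pos: [0.5134, -0.0103, 0.1026]
eef_rot: [-0.543, -0.448, 0.548, -0.451]
contact_force: [-3.4, -11.3, -7.0]
opening: 0.27
```

```bash
python3 look.py 14; python3 plug.py 14
```

```text
11.775 [ 0.5134 -0.0103  0.1026] [ -3.44 -11.33  -7.02] [-2.94  1.21 -0.04] 0.26967757872142195
plug top tool frame [[-0.1254, -0.0118, -0.0257], [-0.0658, -0.0004, -0.0062], [-0.0639, 0.0116, 0.0068]] 1390
front face tilt deg 1.6 1655
collar z 0.1207 n 1274
```

>>> arm_command(
  plan=[
    [0.015,-0.0003,0,0.007,0],
    [0.015,-0.0003,0,0.007,0],
    [0.015,-0.0004,0,0.007,0],
    [0.015,-0.0004,0,0.007,0],
    [0.015,0,0,0,0],
  ],
  force=36,
)

```text
clock: 12.5
tool_pos: [0.5112, -0.0244, 0.1041]
eef_rot: [0.546, 0.454, -0.541, 0.451]
contact_force: [-0.7, 12.1, -8.2]
opening: 0.268
```

```bash
python3 look.py 15; python3 plug.py 15
```

```text
12.5 [ 0.5112 -0.0244  0.1041] [-0.75 12.08 -8.18] [2.83 0.3  0.04] 0.2677527045051491
plug top tool frame [[-0.1173, -0.0111, -0.0176], [-0.0661, -0.0, -0.0044], [-0.0641, 0.0112, 0.0076]] 3151
front face tilt deg -5.4 2580
collar z 0.1207 n 2768
```

View pics/c15.png

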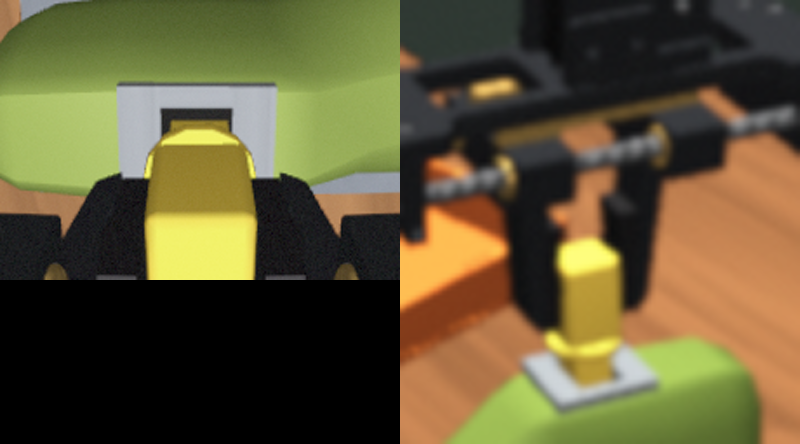

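>>> arm_command(
  plan=[
    [0.015,-0.0004,0,-0.007,0],
    [0.015,-0.0004,0,-0.007,0],
    [0.015,-0.0004,0,-0.007,0],
    [0.015,-0.0004,0,-0.008,0],
    [0.015,0,0,0,0],
    [0.015,-0.0004,0,0.007,0],
    [0.015,-0.0004,0,0.007,0],
    [0.015,-0.0004,0,0.007,0],
    [0.015,-0.0004,0,0.008,0],
    [0.015,0,0,0,0],
  ],
  force=42,
)

```text
clock: 13.85
tool_pos: [0.5113, -0.0243, 0.1074]
eef_rot: [0.546, 0.454, -0.541, 0.451]
contact_force: [-1.3, 13.0, -8.6]
opening: 0.272
```

```bash
python3 look.py 16; python3 plug.py 16
```

```text
13.85 [ 0.5113 -0.0243  0.1074] [-1.31 12.95 -8.58] [ 2.93  0.33 -0.05] 0.27176069652815465
plug top tool frame [[-0.1173, -0.0111, -0.0181], [-0.065, -0.0, -0.0041], [-0.0629, 0.0112, 0.0082]] 3215
front face tilt deg -4.4 2629
collar z 0.1207 n 2735
```

View pics/c16.png

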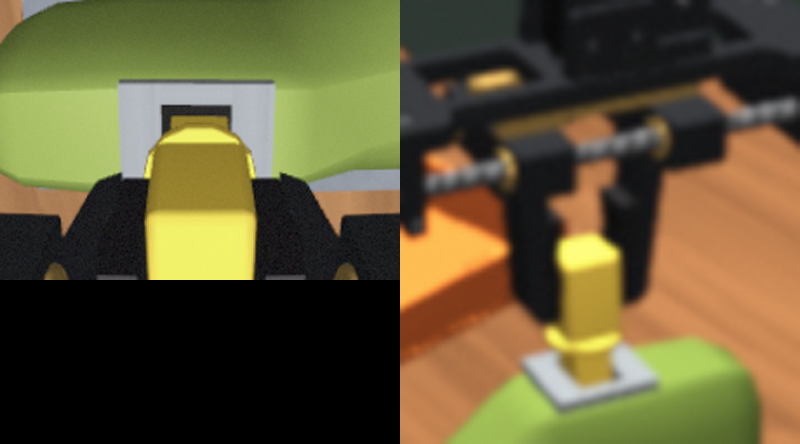

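>>> arm_command(
  plan=[
    [0.015,-0.0004,0,-0.008,0],
    [0.015,-0.0004,0,-0.008,0],
    [0.015,-0.0004,0,-0.008,0],
    [0.015,-0.0004,0,-0.007,0],
    [0.015,0,0,0,0],
    [0.015,-0.0004,0,0.008,0],
    [0.015,-0.0004,0,0.008,0],
    [0.015,-0.0004,0,0.008,0],
    [0.015,-0.0004,0,0.008,0],
    [0.015,0,0,0,0],
  ],
  force=42,
)

```text
clock: 15.2
tool_pos: [0.511, -0.0261, 0.1107]
eef_rot: [0.546, 0.454, -0.542, 0.451]
contact_force: [-1.6, 11.1, -6.1]
opening: 0.272
```

```bash
python3 look.py 17; python3 plug.py 17
```

```text
15.2 [ 0.511  -0.0261  0.1107] [-1.63 11.14 -6.14] [2.47 0.54 0.04] 0.27235980354365324
plug top tool frame [[-0.1203, -0.0111, -0.0178], [-0.0638, -0.0, -0.0036], [-0.0617, 0.0111, 0.0092]] 3228
front face tilt deg -4.3 2664
collar z 0.1207 n 2896
```

View pics/c17.png

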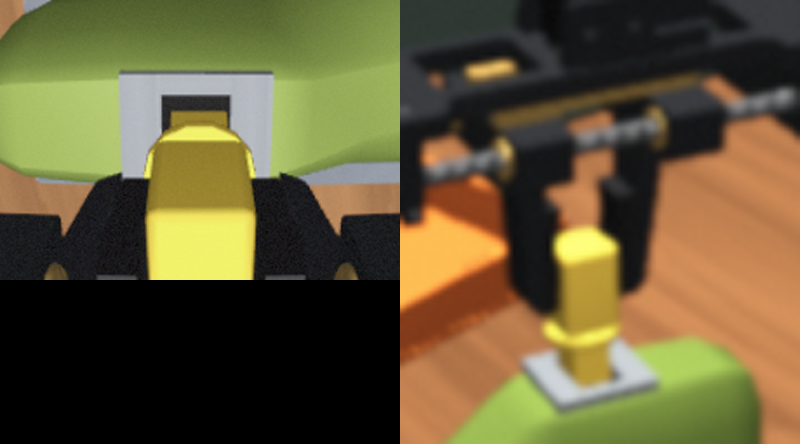

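>>> arm_command(
  plan=[
    [0.015,-0.0004,0,-0.008,0],
    [0.015,-0.0004,0,-0.008,0],
    [0.015,-0.0004,0,-0.007,0],
    [0.015,-0.0004,0,-0.007,0],
    [0.015,0,0,0,0],
    [0.015,-0.0004,0,0.008,0],
    [0.015,-0.0004,0,0.008,0],
    [0.015,-0.0004,0,0.007,0],
    [0.015,-0.0004,0,0.007,0],
    [0.015,0,0,0,0],
  ],
  force=42,
)

```text
clock: 16.55
tool_pos: [0.5102, -0.0267, 0.1139]
eef_rot: [0.545, 0.454, -0.542, 0.45]
contact_force: [-3.0, 9.6, -3.7]
opening: 0.268
```

```bash
python3 look.py 18; python3 plug.py 18
```

```text
16.55 [ 0.5102 -0.0267  0.1139] [-2.97  9.64 -3.74] [2.27 0.94 0.14] 0.2682382909198569
plug top tool frame [[-0.1105, -0.011, -0.0163], [-0.0626, -0.0, -0.0036], [-0.0604, 0.0112, 0.009]] 3103
front face tilt deg -5.2 2801
collar z 0.1207 n 2920
```

View pics/c18.png

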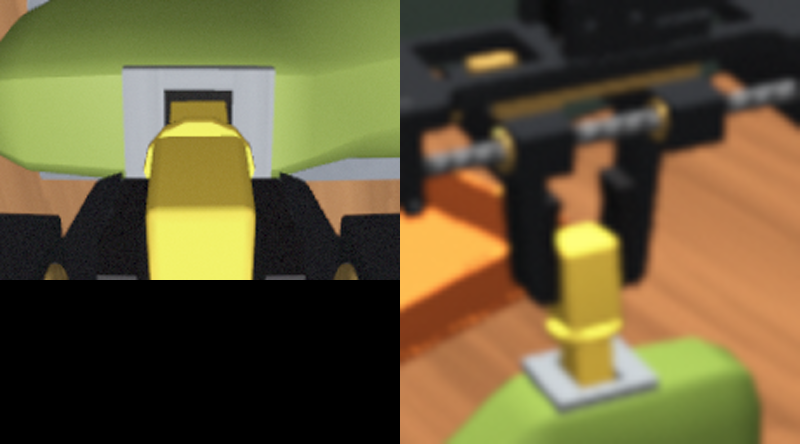

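>>> arm_command(
  plan=[
    [0.015,-0.0004,0,-0.008,0],
    [0.015,-0.0004,0,-0.008,0],
    [0.015,-0.0004,0,-0.007,0],
    [0.015,-0.0005,0,-0.006,0],
    [0.015,0,0,0,0],
    [0.015,-0.0004,0,0.007,0],
    [0.015,-0.0005,0,0.005,0],
    [0.015,0,0,0,0],
  ],
  force=42,
)

```text
clock: 17.65
tool_pos: [0.514, -0.0154, 0.1168]
eef_rot: [0.545, 0.45, -0.544, 0.451]
contact_force: [-1.9, 0.6, -0.3]
opening: 0.27
```

```bash
python3 look.py 19; python3 plug.py 19
```

```text
17.65 [ 0.514  -0.0154  0.1168] [-1.9   0.56 -0.33] [-0.01  0.57 -0.  ] 0.27006093256788116
plug top tool frame [[-0.1233, -0.0119, -0.0259], [-0.0626, -0.0004, -0.0005], [-0.0604, 0.0115, 0.0091]] 1572
front face tilt deg 3.5 1599
collar z 0.1207 n 2197
```

View pics/c19.png

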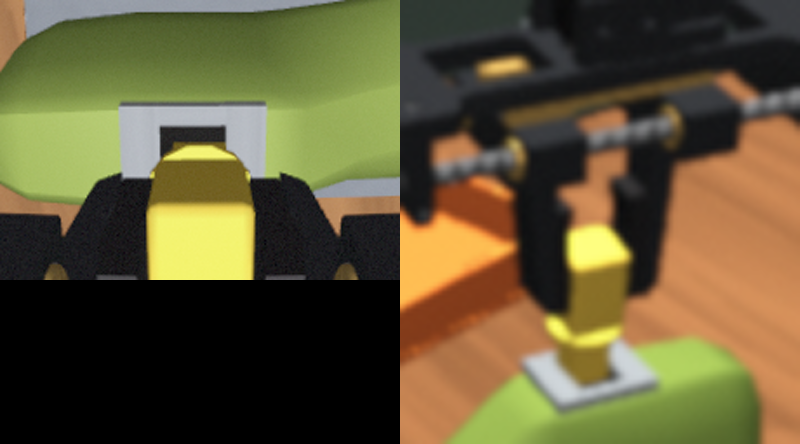

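The force is near zero and the foot is about 3 mm below the rim, so the plug should be free. I'll lift slowly.

>>> arm_command(
  plan=[
    [0.015,-0.002,0,0,0],
    [0.015,-0.005,0,0,0],
    [0.015,-0.01,0,0,0],
    [0.015,-0.02,0,0,0],
    [0.015,-0.03,0,0,0],
    [0.015,0,0,0,0],
  ],
  force=42,
)

```text
clock: 18.5
tool_pos: [0.5151, -0.0155, 0.1857]
eef_rot: [0.546, 0.449, -0.543, 0.452]
contact_force: [0.1, 0.0, -0.1]
opening: 0.266
```

```bash
python3 look.py 20; python3 plug.py 20
python3 - <<'E'
import numpy as np,cv2
from plant import r
p=np.load("s20.npz")['p'];cv2.imwrite("pics/s20.png",cv2.resize(p[60:300,200:440],(600,600),interpolation=2)[:,:,::-1])
s=r.get_state();print(s['q'].round(2))
from h import *
M=R.from_quat(s['eef_rot']).as_matrix();D=np.array([.411,-.31,0])-s['tool_pos'];print(M.T@D,M.round(3))
E
```

```text
18.5 [ 0.5151 -0.0155  0.1857] [ 0.15  0.05 -0.13] [-0.05  0.08 -0.03] 0.2655773341764416
plug top tool frame [[-0.1278, -0.0118, -0.026], [-0.0623, -0.0, -0.0027], [-0.0602, 0.0115, 0.0091]] 1442
front face tilt deg 3.2 1590
collar z 0.1874 n 30
[-0.17  0.57  0.18  1.93 -0.16  0.65 -0.08]
[ 0.18340443 -0.04546801  0.3086429 ] [[ 0.001  0.982 -0.187]
 [ 0.    -0.187 -0.982]
 [-1.     0.001 -0.   ]]
```

View pics/s20.png

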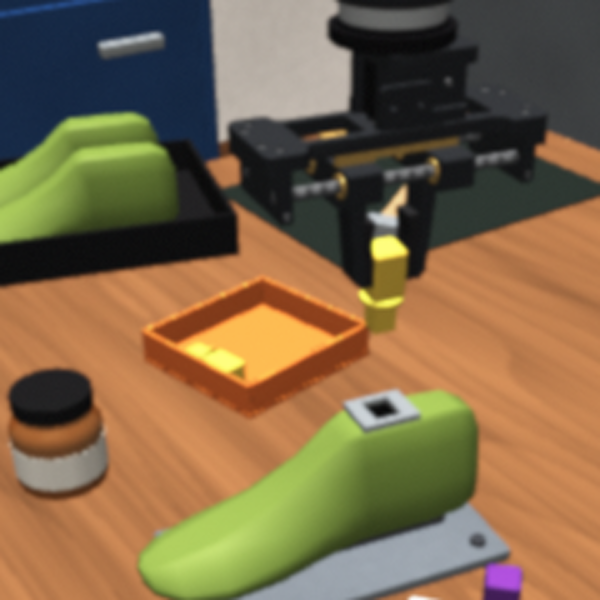

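The plug is free and held with a lean of about 5°. The last is down and its hole is empty. Next, to the bin.

>>> arm_command(
  plan=[
    [0.015,0,-0.003,0.02,0],
    [0.015,0,-0.006,0.04,0],
    [0.015,0,-0.007,0.045,0],
    [0.015,0,-0.007,0.045,0],
    [0.015,0,-0.007,0.045,0],
    [0.015,0,-0.007,0.045,0],
    [0.015,0,-0.005,0.04,0],
    [0.015,0,-0.003,0.028,0],
    [0.015,0.03,0,0,0],
    [0.015,0.04,0,0,0],
    [0.015,0.04,0,0,0],
    [0.015,0,0,0,0],
  ],
  force=42,
)

```text
clock: 20.1
tool_pos: [0.4088, -0.3077, 0.0705]
eef_rot: [-0.544, -0.454, 0.545, -0.448]
contact_force: [0.2, 0.4, -0.3]
opening: 0.274
```

```bash
cat > look2.py <<'E'
import sys
from plant import r
from h import *
n=sys.argv[1]
s=r.get_state();p,d=r.snapshot("wrist");np.savez(f"w{n}.npz",p=p,d=d,t=s['tool_pos'],q=s['eef_rot'])
a=cv2.resize(p,(400,300))
p,d=r.snapshot("scene");np.savez(f"s{n}.npz",p=p,d=d);b=cv2.resize(p[120:245,235:375],(400,357),interpolation=2)
o=np.zeros((357,800,3),np.uint8);o[:300,:400]=a;o[:,400:]=b;cv2.imwrite(f"pics/c{n}.png",o[:,:,::-1])
print(s['clock'],s['tool_pos'].round(4),s['contact_force'].round(2),s['moment'].round(2),s['opening'])
E
python3 look2.py 21; python3 plug.py 21
```

```text
20.1 [ 0.4088 -0.3077  0.0705] [ 0.16  0.41 -0.34] [-0.04  0.06  0.01] 0.27382589116475153
plug top tool frame [[-0.1202, -0.0114, -0.0194], [-0.0627, -0.0, -0.0023], [-0.0607, 0.0113, 0.0086]] 3183
front face tilt deg 2.5 1664
```

View pics/c21.png

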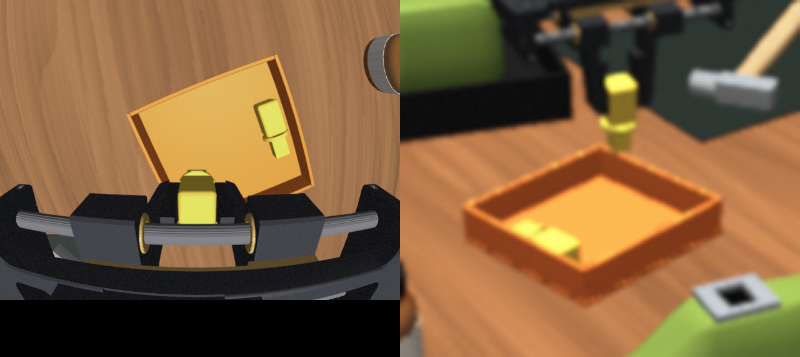

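>>> arm_command(
  plan=[
    [0.015,0.02,0,0,0],
    [0.015,0.02,0,0,0],
    [0.015,0.012,0,0,0],
    [0.015,0.006,0,0,0],
    [0.015,0,0,0,0],
  ],
  force=42,
)

```text
clock: 20.82
tool_pos: [0.4115, -0.3097, 0.0156]
eef_rot: [0.545, 0.451, -0.545, 0.451]
contact_force: [-0.1, 0.9, -0.8]
opening: 0.27
```

```bash
python3 look2.py 22; python3 plug.py 22
```

```text
20.825 [ 0.4115 -0.3097  0.0156] [-0.12  0.86 -0.75] [-0.12  0.12  0.04] 0.2697160860678879
plug top tool frame [[-0.1173, -0.0114, -0.0183], [-0.0627, -0.0, -0.0023], [-0.0605, 0.0111, 0.0086]] 3230
front face tilt deg 2.5 1697
```

View pics/c22.png

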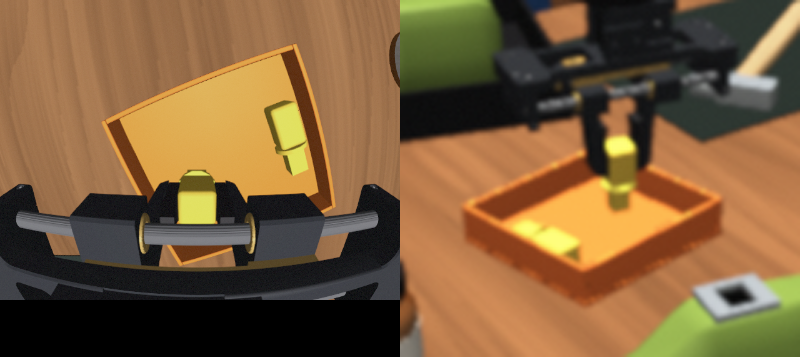

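The plug is inside the bin, clear of the walls and the old plug, with its foot about 10 mm above the floor. I'll lower in small steps until it touches.

>>> arm_command(
  plan=[
    [0.015,0.004,0,0,0],
    [0.015,0.003,0,0,0],
    [0.015,0.002,0,0,0],
    [0.015,0,0,0,0],
  ],
  force=30,
)

```text
clock: 21.42
tool_pos: [0.4111, -0.3094, 0.0061]
eef_rot: [-0.545, -0.451, 0.545, -0.451]
contact_force: [-0.4, -0.4, -1.2]
opening: 0.267
```

>>> arm_command(
  plan=[
    [0.015,0.001,0,0,0],
    [0.015,0.001,0,0,0],
    [0.015,0,0,0,0],
  ],
  force=12,
)

```text
clock: 21.8
tool_pos: [0.4113, -0.3095, 0.0043]
eef_rot: [0.545, 0.451, -0.545, 0.451]
contact_force: [0.1, 0.1, 0.4]
opening: 0.269
```

>>> arm_command(
  plan=[
    [0.015,0.001,0,0,0],
    [0.015,0,0,0,0],
  ],
  force=10,
)

```text
clock: 22.05
tool_pos: [0.4112, -0.3097, 0.004]
eef_rot: [0.545, 0.451, -0.545, 0.451]
contact_force: [-1.7, -0.7, 7.2]
opening: 0.27
```

```bash
python3 look2.py 23; python3 plug.py 23
```

```text
22.05 [ 0.4112 -0.3097  0.004 ] [-1.69 -0.74  7.19] [0.09 0.28 0.03] 0.26958444335601045
plug top tool frame [[-0.1181, -0.0113, -0.0188], [-0.0628, -0.0, -0.0024], [-0.0606, 0.0113, 0.0086]] 3225
front face tilt deg 2.4 1707
```

View pics/c23.png

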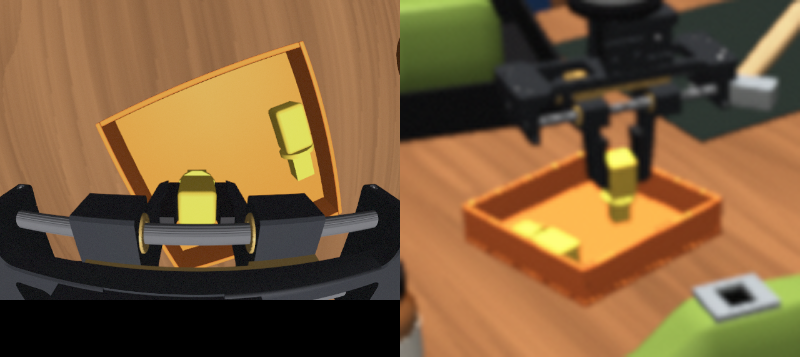

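>>> arm_command(
  plan=[
    [0.015,0.0005,0,0,0],
    [0.015,0.0005,0,0,0],
    [0.015,0,0,0,0],
  ],
  force=5,
)

```text
clock: 22.52
tool_pos: [0.411, -0.3102, 0.003]
eef_rot: [-0.545, -0.45, 0.545, -0.451]
contact_force: [-1.4, 0.3, 7.6]
opening: 0.27
```

```bash
python3 look2.py 24; python3 plug.py 24
```

```text
22.525 [ 0.411  -0.3102  0.003 ] [-1.37  0.28  7.62] [-0.11  0.39 -0.02] 0.2700812131019189
plug top tool frame [[-0.1302, -0.0113, -0.0206], [-0.0637, -0.0, -0.0027], [-0.0617, 0.0114, 0.0082]] 3198
front face tilt deg 2.3 1800
```

>>> arm_command(
  plan=[
    [0.024,0,0,0,0],
    [0.026,0,0,0,0],
    [0.03,0,0,0,0],
    [0.04,0,0,0,0],
    [0.05,0,0,0,0],
    [0.05,0,0,0,0],
  ],
)

```text
clock: 23.38
tool_pos: [0.4113, -0.3095, 0.0022]
eef_rot: [0.545, 0.451, -0.545, 0.451]
contact_force: [0.1, 0.2, -0.8]
opening: 0.566
```

```bash
python3 look2.py 25; python3 plug.py 25
```

```text
23.375 [ 0.4113 -0.3095  0.0022] [ 0.13  0.16 -0.76] [-0.07  0.11 -0.03] 0.5658938622346753
plug top tool frame [[-0.1171, -0.0113, -0.0176], [-0.0643, -0.0004, -0.0011], [-0.062, 0.0108, 0.0081]] 2615
front face tilt deg 2.4 2050
```

View pics/c25.png

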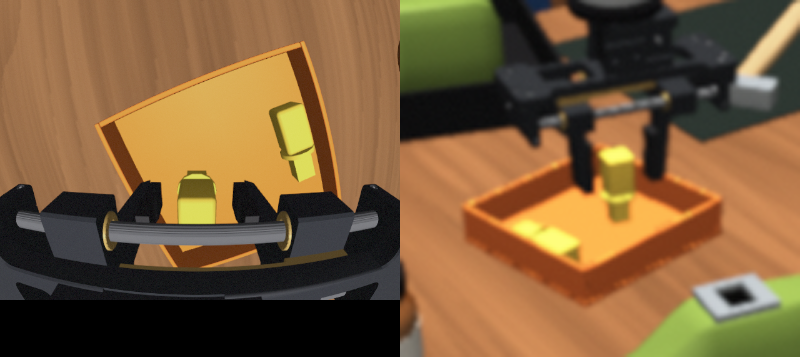

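Released, with the plug standing upright on the bin floor. I'll retreat straight up.

>>> arm_command(
  plan=[
    [0.05,-0.01,0,0,0],
    [0.05,-0.03,0,0,0],
    [0.05,-0.04,0,0,0],
    [0.05,-0.04,0,0,0],
    [0.05,-0.04,0,0,0],
    [0.05,0,0,0,0],
  ],
)

```text
clock: 24.22
tool_pos: [0.4129, -0.3108, 0.1655]
eef_rot: [0.545, 0.449, -0.544, 0.453]
contact_force: [-0.6, -0.6, -1.0]
opening: 0.569
```

```bash
python3 look2.py 26
python3 - <<'E'
from plant import r
from h import *
p,d=r.snapshot("top");cv2.imwrite("pics/top26.png",p[:,:,::-1])
c=r.calibration("scene");z=np.load("s26.npz");hsv=cv2.cvtColor(z['p'],cv2.COLOR_RGB2HSV).astype(int)
m=(hsv[...,0]>20)&(hsv[...,0]<33)&(hsv[...,1]>150)&(hsv[...,2]>110)
k,l,st,ce=cv2.connectedComponentsWithStats(m.astype(np.uint8))
for i in range(1,k):
    if st[i,4]>30:P,u,v=cloud(c,z['d'],l==i);print(st[i],P.mean(0).round(3),np.percentile(P[:,2],[3,97]).round(3))
g=(hsv[...,1]<60)&(hsv[...,2]>120);g[:215]=0;g[240:]=0;g[:,:330]=0;g[:,375:]=0
P,u,v=cloud(c,z['d'],g);print("collar",np.median(P,0).round(4))
E
```

```text
24.225 [ 0.4129 -0.3108  0.1655] [-0.58 -0.65 -0.98] [-0.08  0.11 -0.06] 0.5686300318582067
[305 172  12  25 189] [ 0.413 -0.308  0.04 ] [0.008 0.065]
[274 197  24  13  84] [ 0.493 -0.291  0.025] [0.004 0.037]
collar [ 0.5133 -0.0139  0.1198]
```

View pics/c26.png

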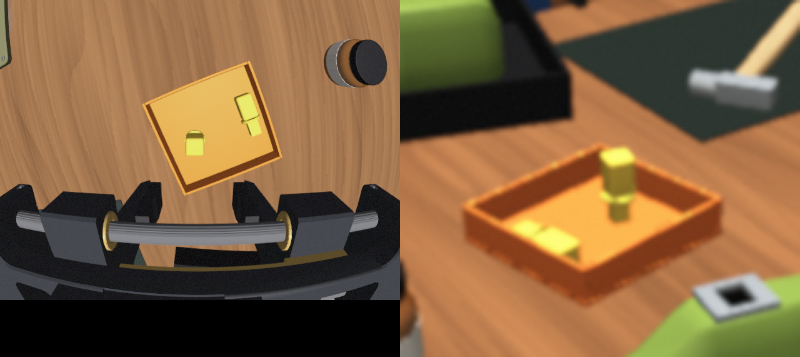

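View pics/top26.png

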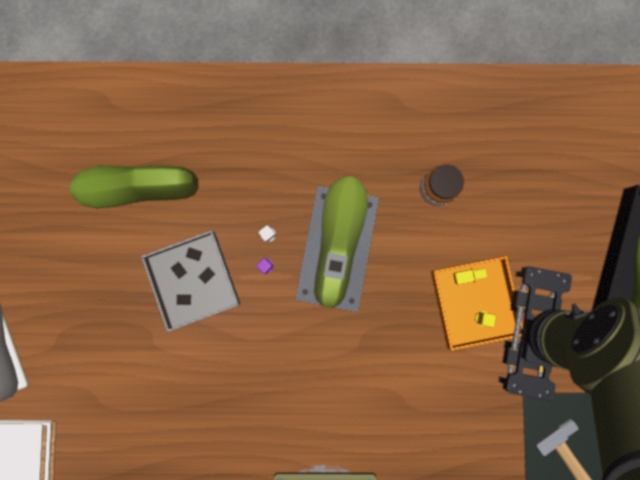

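The last views show the new plug upright in the orange bin (top view 486,319), the empty hole at (335,265), and the jar and spare last at the same pixels as before. Handing in.

Run:
```python
from plant import r
print(r.finish_job())
```

```text
the job is handed in; nothing more can be done
None
```

I rocked the plug out of the last in about 14 swings, carried it to the orange bin and stood it upright on the floor. I handed the job in at about 24 s.

**Final checks**
- The plug is upright at about (0.413, -0.308), with its head about 66 mm above the table, clear of the bin walls and the old plug.
- The hole is empty and the last's collar is back at 0.120 m, so the last is down.
- The jar and spare last appear where they were in the first picture.
- The gripper was raised clear before I handed in.

**What went wrong or disagreed**
- **Early pull too strong:** my first pull reached about 20 N and lifted the last about 1 mm for roughly half a second. I eased it straight away. After that, readings at the swing ends showed pulls of 9 N or less with the last down.
- **Fingertip position:** both cameras put the real fingertips about 40 mm behind the stated tool point. I went by the cameras, and the grasp confirmed it.
- **Lean angle:** the measured lean stayed within about 7°. Working from the sideways movement instead gives up to about 9°, so the two estimates differ by a few degrees.
- **Pad slip:** the plug slipped about 8 mm through the pads during the pulling, so I raised the grip from 15 to 42 N in steps.
- **Release:** the plug leaned slightly in the grip when it touched the floor, but it stood upright once released.

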